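Clear the hinge box lid and hold it open

TASK

Bits of mortar lie on the lid of the wooden hinge box: take the scraper block and wipe them all off the lid onto the bench, then stand the scraper upright on the bench again and let go of it. Then take the lid by its handle, lift it straight up to about 10 cm above where it sits on the box, and finish while still holding it there in the air over the box, steady and level. Let no mortar get into the box, and leave the jar and the hammer where they are.

Things in the scene. Friction and masses are not known exactly. Their poses are not given: they have to be found in the camera images.
- hinge_box: Open wooden box of brass hinges, fixed to the bench, 190 (its x) x 250 (its y) x 75 mm high, walls 10 mm, a brass hinge screwed to its -x face. Origin: centre of its underside, on the bench (z = 0); z up.
- lid: Loose plywood lid, 0.3 to 0.65 kg: panel 210 (x) x 270 (y) x 10 mm thick resting on the box rim, a 158 x 218 x 10 mm plug below it keeping it on the box (6 mm play all round), a handle on top in the middle. It balances about its middle. Origin: centre of the panel's underside, 75 mm above the bench when seated; axes as the box's.
- lid_handle (a point): Middle of the lid's dark wooden handle, 44 mm above the lid's origin; axes as the lid's. The handle is a bar 24 mm wide (x), 120 mm long (y) and 24 mm high, from 22 to 46 mm above the panel's upper face, on two posts (24 x 20 mm) at y = -50 and +50 mm.
- chip0: Loose grey bit of mortar, 24 x 19 x 15 mm, 14 g. Origin: centre of its underside; z up at the start. It starts on the lid in the strip on the -x side of the handle: within 30 to 90 mm of the lid's centre line and within 75 mm of its middle along y. The other side of the handle is clean.
- chip1: Loose grey bit of mortar, 24 x 19 x 15 mm, 14 g. Origin: centre of its underside; z up at the start. It starts on the lid in the strip on the -x side of the handle: within 30 to 90 mm of the lid's centre line and within 75 mm of its middle along y. The other side of the handle is clean.
- chip2: Loose grey bit of mortar, 24 x 19 x 15 mm, 14 g. Origin: centre of its underside; z up at the start. It starts on the lid in the strip on the -x side of the handle: within 30 to 90 mm of the lid's centre line and within 75 mm of its middle along y. The other side of the handle is clean.
- scraper: Scraper block standing on the bench: a wooden block with a steel foot of the same outline, 82 (its x) x 24 (its y) x 72 mm high, about 0.16 kg. Origin: centre of its underside; z up. It stands to the left or the right of the box, the jar on the other side. Grip it across its 24 mm, near the top.
- jar: Glass marmalade jar with a steel cap, 68 mm diameter, 100 mm high, loose; bystander. Origin: centre of its underside.
- hammer: Lump hammer lying on the bench beyond the box, about 280 mm long along its x, head 45 x 100 x 45 mm at its +x end, loose; bystander. Origin: on the bench at about mid length.

How it is judged:
By the outcome, as a careful person would: the job done as asked, in the order asked, and still so for the second after the job is handed in, while the arm keeps its last pose, push and grip.
It also fails if it takes over 72 s, if anything falls off the work surface, if the arm or the gripper's body presses on something with over 40 N, if the wrist force passes 120 N, or if a joint passes its speed limit or range.

ROBOT

A 6-joint arm with a two-finger parallel gripper is mounted at the origin on the work surface. World frame = base frame: x ahead of the robot, y to its left, z up, the work surface at z = 0. Lengths are in m, angles in rad, forces in N, time in s.
With the tool pointing down it reaches from about 0.425 to 0.925 m from the base axis. Payload 12.5 kg.
Tool frame: the origin (TCP) lies midway between the tips of the shut fingers; the grasp point (between the pads) lies 19 mm behind it; z points along the fingers, y is the line along which they close (so a half turn about z gives the same grasp; the last joint's range is limited). The gripper opens to 85 mm and grips with 20 to 120 N. Pads are 22 mm wide; open, the fingers measure 114 mm over their backs; the gripper's body (76 mm by 85 mm) begins 54 mm behind the grasp point. The pads swing forward as they close: fully open they stand 13 mm farther back than shut.
Start: joints at [-1.42, 0.491, 1.559, -0, 1.092, -0.106], TCP at [0.159, -0.605, 0.192] pointing down, gripper open.
Joint ranges: [-3.1, 3.1], [-0.84, 2.19], [0.05, 2.79], [-1.13, 4.28], [0.06, 2.93], [-2.69, 2.69]. Speed limits (rad/s): [2.22, 2.22, 2.79, 3.14, 3.14, 3.14].

INTERFACE

Orientations are given as a rotation vector (axis times angle).
In Python, from rig import robot gives the robot as it stands.
- The arm moves only by the tool jog_arm, never from a script. Its argument "series" is a list that holds one entry, the list of rows, each a list of 7 numbers: the shift along the tool's x, y, z in cm, then the turn, a rotation vector about the tool's x, y, z in degrees, then the finger opening in cm, from 0 to 8.54. In form: [[[dx, dy, dz, wx, wy, wz, claw], ...]]. A call has 1 to 5 rows; each row shifts and turns the commanded pose from where the row before left it, along the tool's axes as they then stand; what a row does not reach is not made up. A row lasts 1/8 s, in which the tool goes at most 62.5 mm and 10.7 degrees, less where a joint would pass 70% of its speed; a pose out of reach is approached as far as the arm can. A call with a gripper value outside its range is refused whole. The fingers move at their own pace and stop on an object; "force" is the grip in N (left out, the last holds). Time passes only in rows, so rows that do not move let the fingers close. It gives the time, the measured TCP pose, the force, the opening and the grip force at its end, in the units of the state.
- robot.sense(): the state, without advancing time (a new reading comes with each control period).
- robot.snapshot(name): name is "side" or "top"; returns a dict with "pixels" (384x512x3 uint8, red, green, blue), "camera_matrix" (3x3 intrinsics, pixels), "T" (4x4, takes a point from camera to world coordinates). Camera axes: x right, y down, z forward; pixel columns grow to the right and rows downward; lengths in m; the calibration is good to about 2 mm. A picture is of the moment at which its call begins. There is no depth.
- robot.close_job(): hands the job in; it is judged then, once.
Trained networks look in the newest picture that a camera, given by its name, has taken for a name from the list of things; names that differ only in an ending like _2 or _b are one class to them, and where a whole thing is asked for, a point or a joint stands for the part that bears it (a point fixed in the world has none). Each returns a list of dicts, best first, with "score" (0 to 1); they miss things now and then, are a little off and sometimes report something else, mostly with a low value. They report only what shows in the picture. A call takes as long as a camera call.
- robot.recognise(camera, target): "box" ([centre column, centre row, width, height] as shares, 0 to 1, of the picture: columns of its width, rows of its height, round what is visible of it).
- robot.pinpoint(camera, target): "centre" ([column, row] as shares, 0 to 1, of the picture: columns of its width, rows of its height: a listed point, or the origin of a listed thing).
The state is a dict: "clock": time; "joint_pos": joint angles; "joint_velocities": joint speeds; "joint_efforts": joint torques, N m; "ee_pos": TCP position; "ee_rot": TCP orientation; "wrist_force": force on the tool from outside, world axes, zero at the start; "torque": the same for the moment, N m; "opening": opening from 0.0 (shut) to 1.0 (fully open); "grip_force": force on a finger pad.
Only numpy, scipy, OpenCV 4.12 (cv2) and the standard library are available. Lean on these libraries where they do the work, as an engineer would, in place of code of your own. Each camera call takes 0.05 s, during which the arm holds its last target. There are 200 camera calls.

## Working session

There is one attempt and no reset: what is moved stays moved. The work goes in short steps, Python scripts to look and compute and a tool call to move; the robot and the scene stay as the last step left them, time stands still between calls to the robot, and variables do not carry over. Pictures are saved under pics/ and viewed, at most 10 in all, crops included, and the job is handed in when it is done.

Besides the shell and the picture viewer there is one more tool, called after ">>>" by a JSON object that holds its "op" and its "data", one argument or row to a line. jog_arm: Moves the arm, as the interface text tells. Its arguments: {"type":"object","properties":{"series":{"type":"array"},"force":{"type":"number"}},"required":["series"]}

```bash
mkdir -p pics; cat > h.py <<'E'
import numpy as np, cv2
from rig import robot
from scipy.spatial.transform import Rotation as R
def snap(c,name=None):
    s=robot.snapshot(c)
    if name: cv2.imwrite('pics/'+name,cv2.cvtColor(s['pixels'],cv2.COLOR_RGB2BGR))
    return s
def ray(s,px,z):
    K,T=np.array(s['camera_matrix']),np.array(s['T'])
    d=T[:3,:3]@np.linalg.solve(K,[px[0],px[1],1]); o=T[:3,3]
    return o+d*(z-o[2])/d[2]
def proj(s,p):
    K,T=np.array(s['camera_matrix']),np.array(s['T'])
    q=K@(T[:3,:3].T@(np.array(p)-T[:3,3])); return q[:2]/q[2]
E
python3 - <<'E'
from h import *
np.set_printoptions(precision=4,suppress=True)
S={c:snap(c,c+'0.png') for c in('top','side')}
Z=dict(hinge_box=0,lid=.075,lid_handle=.119,chip0=.085,scraper=0,jar=0,hammer=0)
for c in S:
    print(c,S[c]['T'][:3,3])
    for n,z in Z.items():
        for d in robot.pinpoint(c,n)[:4]:
            px=np.array(d['centre'])*[512,384]; print(c,n,round(d['score'],2),px,ray(S[c],px,z)[:2])
s=robot.sense(); print(s['ee_pos'],R.from_rotvec(s['ee_rot']).as_matrix(),s['clock'],s['opening'])
E
```

```text
top [ 0.5047 -0.0008  0.9412]
top lid 0.77 [234.3936 201.408 ] [0.5842 0.0237]
top lid_handle 0.81 [235.6224 197.4912] [0.5888 0.0195]
top chip0 0.67 [257.1776 229.7088] [ 0.5169 -0.0275]
top chip0 0.66 [215.808  219.6096] [0.5423 0.0669]
top chip0 0.44 [241.1008 227.712 ] [0.5224 0.0092]
top scraper 0.62 [380.8768 257.0112] [ 0.4423 -0.339 ]
top scraper 0.35 [162.2016 119.3088] [0.8101 0.2095]
top jar 0.97 [113.1008 246.4128] [0.4857 0.3299]
top jar 0.47 [216.0128 218.3808] [0.5492 0.073 ]
top hammer 0.77 [163.4816 122.304 ] [0.802  0.2062]
side [0.3369 0.5848 0.6207]
side hinge_box 0.32 [144.5888 253.7088] [0.8085 0.203 ]
side lid 0.75 [267.1104 208.3968] [0.5773 0.0267]
side lid_handle 0.93 [263.4752 192.8832] [0.5857 0.0273]
side lid_handle 0.29 [358.6048 163.392 ] [ 0.4152 -0.1689]
side chip0 0.66 [276.1216 217.1136] [0.5434 0.0556]
side chip0 0.5 [301.0048 191.6928] [ 0.5218 -0.0494]
side chip0 0.45 [293.3248 206.2848] [0.5208 0.0071]
side jar 0.77 [248.8832 355.392 ] [0.4873 0.3206]
side hammer 0.84 [143.9232 252.5952] [0.8121 0.2008]
[ 0.1588 -0.6045  0.1921] [[ 0.9672  0.254   0.    ]
 [ 0.254  -0.9672 -0.0001]
 [-0.      0.0001 -1.    ]] 0.8 0.9981389611162645
```

View pics/top0.png

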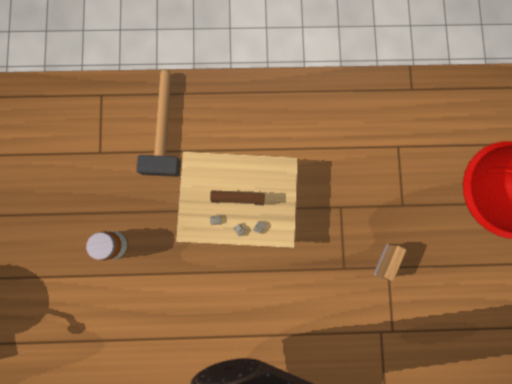

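View pics/side0.png

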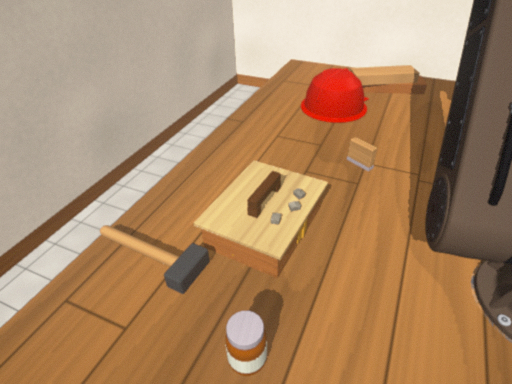

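The top view shows the lid with corners near (183,152), (298,157), (294,247) and (178,242). The handle runs (211,197)-(264,199) and the chips are at (216,220), (240,230) and (260,227). The scraper is on the right at about (390,262), and the jar (107,245) and hammer (160,120) are on the left. The side view agrees.

```bash
python3 - <<'E'
from h import *
np.set_printoptions(precision=4,suppress=True)
s=snap('top'); im=s['pixels']
c=cv2.cvtColor(im[235:290,360:420],cv2.COLOR_RGB2BGR)
cv2.imwrite('pics/scr.png',cv2.resize(c,None,fx=10,fy=10,interpolation=cv2.INTER_CUBIC))
# lid: light wood
hsv=cv2.cvtColor(im,cv2.COLOR_RGB2HSV)
m=((hsv[...,2]>170)&(hsv[...,1]>60)&(hsv[...,0]>14)).astype('u1'); m[:130]=0;m[270:]=0;m[:,320:]=0;m[:,:150]=0
m=cv2.morphologyEx(m,cv2.MORPH_OPEN,np.ones((3,3)))
cs=max(cv2.findContours(m,0,2)[0],key=cv2.contourArea)
P=np.array([ray(s,p[0],.085)[:2] for p in cs]).astype('f4')
r=cv2.minAreaRect(P*1000); print('lid',r)
m2=((hsv[...,2]>150)&(hsv[...,1]>50)).astype('u1'); k=np.zeros_like(m2); k[235:290,360:420]=m2[235:290,360:420]
cs=max(cv2.findContours(k,0,2)[0],key=cv2.contourArea)
P=np.array([ray(s,p[0],.072)[:2] for p in cs]).astype('f4')
r=cv2.minAreaRect(P*1000); print('scr',r,cv2.boxPoints(r))
print([im[y,x].tolist() for x,y in((396,263),(384,260),(405,270))])
E
```

```text
lid ((590.785400390625, 16.530197143554688), (270.3699951171875, 211.85093688964844), 85.70755767822266)
scr ((423.06121826171875, -330.3863525390625), (138.04942321777344, 97.67005157470703), 88.43586730957031) [[ 372.3603 -398.0523]
 [ 469.994  -400.7184]
 [ 473.7621 -262.7204]
 [ 376.1285 -260.0544]]
[[189, 141, 91], [143, 107, 70], [94, 66, 38]]
```

View pics/scr.png

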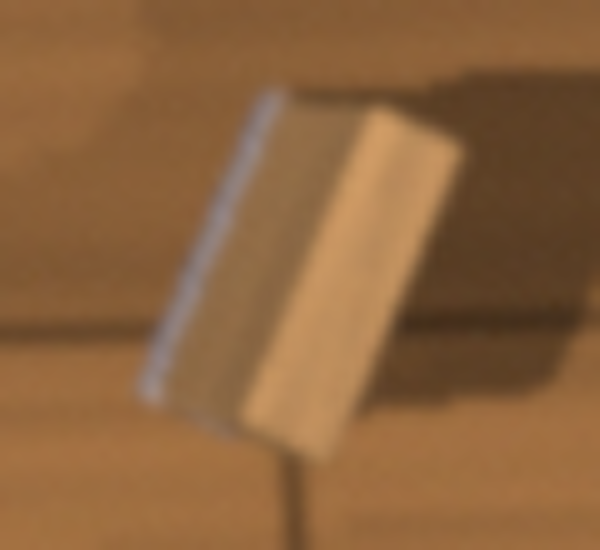

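```bash
cat >> h.py <<'E'
def plan(target,yaw_ydir,zt=None,s=None):
    """tool-frame shift (cm) and z-turn (deg) to TCP target, tool y axis along world angle yaw_ydir (deg, mod 180)"""
    s=s or robot.sense(); M=R.from_rotvec(s['ee_rot']).as_matrix()
    d=M.T@(np.array(target)-np.array(s['ee_pos']))*100
    u=M.T@[np.cos(np.radians(yaw_ydir)),np.sin(np.radians(yaw_ydir)),0]
    a=np.degrees(np.arctan2(-u[0],u[1])); a=(a+90)%180-90
    return d.round(2),round(a,1)
E
python3 - <<'E'
from h import *
np.set_printoptions(precision=4,suppress=True)
s=snap('top')
c=np.array([ray(s,p,.072)[:2] for p in((397.5,245.5),(406.2,250),(392.5,281),(384,277))]); m=c.mean(0); print(c,m)
v=(c[0]+c[1]-c[2]-c[3])/2; a=np.degrees(np.arctan2(v[1],v[0])); print('long axis',a,np.linalg.norm(v),np.linalg.norm(c[0]-c[1]))
b=np.array([ray(s,p,.0)[:2] for p in((387.,244.),(374.5,275))]); print('foot edge',b,np.degrees(np.arctan2(*(b[0]-b[1])[::-1])))
print(plan([*m,.15],a+90), robot.sense()['joint_pos'])
L=np.array([.5908,.0165]); 
for p in((216,220),(240,230),(260,227)):
    w=ray(s,p,.093)[:2]; Q=R.from_euler('z',-4.3,degrees=True).as_matrix()[:2,:2]; print('chip in lid',Q.T@(w-L)*1000)
E
```

```text
[[ 0.4724 -0.3538]
 [ 0.4616 -0.3734]
 [ 0.392  -0.3363]
 [ 0.4015 -0.3172]] [ 0.4319 -0.3452]
long axis -27.69576995536498 0.0792990485449883 0.022407732992346677
foot edge [[ 0.4742 -0.3567]
 [ 0.3985 -0.32  ]] -25.90312771959625
(array([ 33.  , -18.15,   4.21]), np.float64(42.4)) [-1.4196  0.4909  1.5589  0.      1.0917 -0.1056]
chip in lid [-53.271   45.4362]
chip in lid [-73.1154 -10.2831]
chip in lid [-64.0639 -55.3181]
```

>>> {"op": "jog_arm", "data": {
  "series": [
    [[4.1, -2.2, 0, 0, 0, 0, 8.5], [4.1, -2.2, 0, 0, 0, 0, 8.5], [4.1, -2.2, 0, 0, 0, 0, 8.5], [4.1, -2.2, 0, 0, 0, 0, 8.5], [4.1, -2.2, 0, 0, 0, 0, 8.5]]
  ]
}}

```text
clock: 1.52
ee_pos: [0.3301, -0.445, 0.1923]
ee_rot: [3.115, 0.402, 0.0]
wrist_force: [-0.5, 0.1, -0.2]
opening: 0.995
grip_force: 0.0
```

>>> {"op": "jog_arm", "data": {
  "series": [
    [[4.1, -2.3, 0, 0, 0, 0, 8.5], [4.1, -2.3, 0, 0, 0, 0, 8.5], [4.1, -2.4, 0, 0, 0, 0, 8.5], [0, 0, 0, 0, 0, 10.6, 8.5], [0, 0, 0, 0, 0, 10.6, 8.5]]
  ]
}}

```text
clock: 2.15
ee_pos: [0.4308, -0.3465, 0.1922]
ee_rot: [3.136, -0.185, 0.0]
wrist_force: [0.4, 0.3, 0.2]
opening: 0.991
grip_force: 0.0
```

>>> {"op": "jog_arm", "data": {
  "series": [
    [[0, 0, 0, 0, 0, 10.6, 8.5], [0, 0, 0, 0, 0, 10.6, 8.5], [0, 0, 0, 0, 0, 0, 8.5]]
  ]
}}

```text
clock: 2.52
ee_pos: [0.4303, -0.3471, 0.1922]
ee_rot: [3.051, -0.75, 0.0]
wrist_force: [-0.7, -0.7, 0.3]
opening: 0.995
grip_force: 0.0
```

```bash
python3 - <<'E'
from h import *
np.set_printoptions(precision=4,suppress=True)
s=robot.sense();print(s['clock'],s['ee_pos'],s['joint_pos'],plan([.4319,-.3452,.04],62.8))
i=snap('top')['pixels'];print(robot.recognise('top','scraper')[:2]);cv2.imwrite('pics/a.png',cv2.cvtColor(cv2.resize(i[200:340,310:490],None,fx=4,fy=4),cv2.COLOR_RGB2BGR))
E
```

```text
2.525 [ 0.4303 -0.3471  0.1922] [-0.7982  0.3885  1.7373 -0.0001  1.0156  1.2545] (array([ 0.05, -0.25, 15.22]), np.float64(-0.4))
[{'box': [0.7629, 0.6844, 0.057, 0.0953], 'score': 0.58}]
```

View pics/a.png

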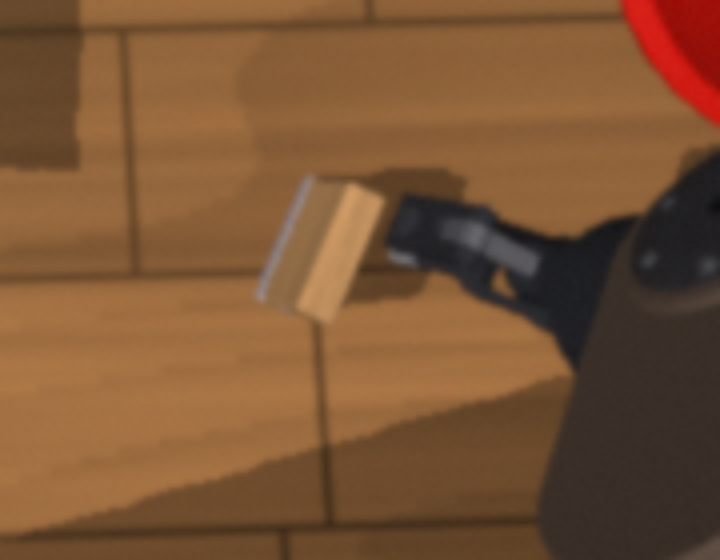

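The scraper is untouched at crop (325,250). The open gripper hangs above it, with one finger visible at crop (410,225).

>>> {"op": "jog_arm", "data": {
  "series": [
    [[0, -0.2, 5, 0, 0, 0, 8.5], [0, 0, 5, 0, 0, 0, 8.5], [0, 0, 3.4, 0, 0, 0, 8.5], [0, 0, 2, 0, 0, 0, 8.5], [0, 0, 0, 0, 0, 0, 8.5]]
  ]
}}

```text
clock: 3.25
ee_pos: [0.4307, -0.3449, 0.0369]
ee_rot: [-3.05, 0.747, 0.004]
wrist_force: [0.5, -0.0, 2.0]
opening: 0.996
grip_force: 0.0
```

>>> {"op": "jog_arm", "data": {
  "series": [
    [[0, 0, 0, 0, 0, 0, 1.0], [0, 0, 0, 0, 0, 0, 1.0], [0, 0, 0, 0, 0, 0, 1.0], [0, 0, 0, 0, 0, 0, 1.0], [0, 0, 0, 0, 0, 0, 1.0]]
  ],
  "force": 50
}}

```text
clock: 3.88
ee_pos: [0.4313, -0.3454, 0.0382]
ee_rot: [3.05, -0.751, 0.0]
wrist_force: [-0.4, 0.3, -0.1]
opening: 0.116
grip_force: 0.0
```

>>> {"op": "jog_arm", "data": {
  "series": [
    [[0, 0, 0, 0, 0, 0, 1.0], [0, 0, 0, 0, 0, 0, 1.0]]
  ]
}}

```text
clock: 4.12
ee_pos: [0.4312, -0.3454, 0.0381]
ee_rot: [3.05, -0.751, 0.0]
wrist_force: [0.3, -0.2, 0.3]
opening: 0.119
grip_force: 0.0
```

```bash
python3 - <<'E'
from h import *
np.set_printoptions(precision=4,suppress=True)
t=snap('top')
s=snap('side');print(robot.pinpoint('side','scraper')[:2],robot.recognise('side','scraper')[:2])
e=robot.sense()['ee_pos']
print(proj(t,e),proj(s,e),proj(t,[.432,-.345,.072]),proj(s,[.432,-.345,.072]),s['T'])
f=lambda q:cv2.resize(q,None,fx=4,fy=4)
cv2.imwrite('pics/b.png',cv2.cvtColor(np.hstack([f(t['pixels'][210:310,340:440]),f(s['pixels'][110:210,315:415])]),cv2.COLOR_RGB2BGR))
E
```

```text
[{'centre': [0.6979, 0.4273], 'score': 0.97}, {'centre': [0.485, 0.931], 'score': 0.16}] [{'box': [0.7056, 0.3979, 0.0584, 0.0932], 'score': 0.79}]
[389.5434 262.525 ] [361.3763 153.4312] [395.0003 263.2408] [362.9885 143.6272] [[-0.9139 -0.2454  0.3233  0.3369]
 [-0.4056  0.5827 -0.7042  0.5848]
 [-0.0156 -0.7748 -0.6321  0.6207]
 [ 0.      0.      0.      1.    ]]
```

View pics/b.png

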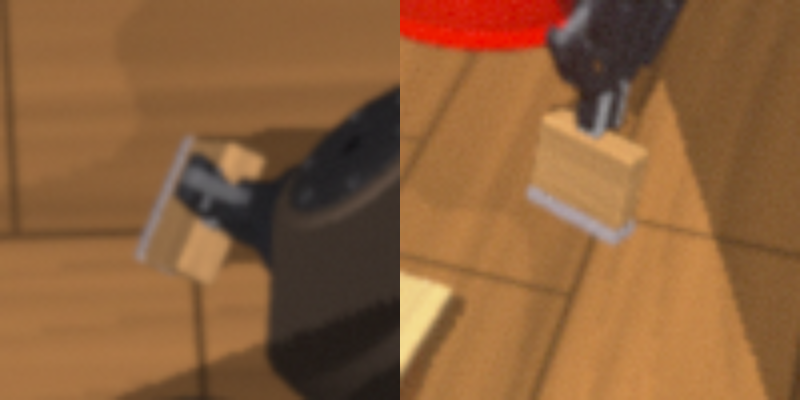

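The scraper hasn't moved, and the fingers closed without anything between them. The top view puts them on its left side near (387,251), and the side view at its top edge near (365,144). I'll triangulate the tip.

```bash
python3 - <<'E'
from h import *
np.set_printoptions(precision=4,suppress=True)
t=snap('top');s=snap('side')
P=[np.array(c['camera_matrix'])@np.linalg.inv(c['T'])[:3] for c in(t,s)]
def tri(a,b):
    X=cv2.triangulatePoints(P[0],P[1],np.array(a,float).reshape(2,1),np.array(b,float).reshape(2,1))[:,0];X=X[:3]/X[3]
    return X,proj(t,X)-a,proj(s,X)-b
print('tip',tri((387,251),(365,144)))
b=robot.pinpoint('side','scraper')[0]['centre'];b=np.array(b)*[512,384];print(b,ray(s,b,0))
# scraper top corners: side view crop (545,115),(645,150)
sc=lambda x,y:((x-400)/4+315,y/4+110)
print('corner +x+y',ray(s,sc(545,115),.072),ray(s,sc(645,150),.072))
q=robot.sense();print(q)
f=lambda q:cv2.resize(q,None,fx=8,fy=8,interpolation=cv2.INTER_CUBIC)
cv2.imwrite('pics/c.png',cv2.cvtColor(np.hstack([f(t['pixels'][235:295,365:415]),f(s['pixels'][115:175,340:390])]),cv2.COLOR_RGB2BGR))
E
```

```text
tip (array([ 0.4435, -0.3281,  0.0791]), array([1.5682, 7.6011]), array([-6.7936, -0.4387]))
[360.0896 161.3184] [ 0.432  -0.3605  0.    ]
corner +x+y [ 0.4696 -0.3593  0.072 ] [ 0.3929 -0.3384  0.072 ]
{'clock': 4.475, 'joint_pos': array([-0.7948,  0.5951,  1.8819, -0.0001,  0.6645,  1.2593]), 'joint_velocities': array([ 0.0011, -0.0004, -0.0021, -0.0001,  0.0017,  0.0017]), 'joint_efforts': array([ -0.0002, -59.0453, -16.6652,  -0.0001,   0.0004,  -0.0001]), 'ee_pos': array([ 0.4312, -0.3453,  0.0381]), 'ee_rot': array([ 3.0503, -0.7516, -0.    ]), 'wrist_force': array([ 0.1781, -0.8964,  0.0284]), 'torque': array([-0.0336,  0.0157,  0.0165]), 'grip_force': 0.0, 'opening': 0.11704569405994454}
```

View pics/c.png

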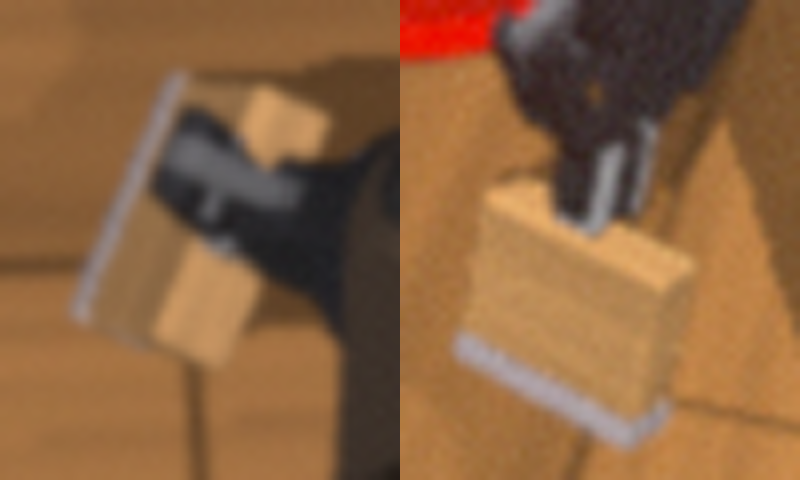

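The fingers end at the block's top edge in the side view, at crop (590,235), which disagrees with the TCP height of 0.038. I'll lift to see what is actually held.

>>> {"op": "jog_arm", "data": {
  "series": [
    [[0, 0, -2, 0, 0, 0, 1.0], [0, 0, -3, 0, 0, 0, 1.0], [0, 0, -3, 0, 0, 0, 1.0], [0, 0, 0, 0, 0, 0, 1.0], [0, 0, 0, 0, 0, 0, 1.0]]
  ]
}}

```text
clock: 5.1
ee_pos: [0.431, -0.3451, 0.1176]
ee_rot: [-3.05, 0.752, 0.001]
wrist_force: [0.3, 0.2, 0.4]
opening: 0.114
grip_force: 0.0
```

```bash
python3 - <<'E'
from h import *
np.set_printoptions(precision=4,suppress=True)
t=snap('top');s=snap('side')
q=robot.sense();print(q['ee_pos'],q['wrist_force'],q['opening'],proj(t,q['ee_pos']),proj(s,q['ee_pos']))
print(robot.pinpoint('side','scraper')[:1],robot.pinpoint('top','scraper')[:1])
f=lambda q:cv2.resize(q,None,fx=5,fy=5,interpolation=cv2.INTER_CUBIC)
cv2.imwrite('pics/d.png',cv2.cvtColor(np.hstack([f(t['pixels'][220:300,360:440]),f(s['pixels'][95:175,325:405])]),cv2.COLOR_RGB2BGR))
E
```

```text
[ 0.4309 -0.345   0.1172] [ 0.7826  0.2489 -0.2227] 0.11543514696017668 [403.2662 265.297 ] [366.0594 129.9849]
[{'centre': [0.6998, 0.4276], 'score': 0.77}] [{'centre': [0.7502, 0.6784], 'score': 0.86}]
```

View pics/d.png

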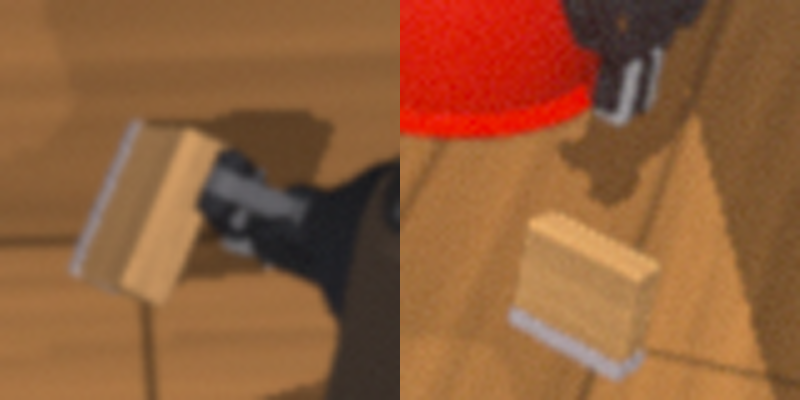

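The scraper stayed put. The fingertips in the side view, at crop (612,122) or about pixel (367,119), sit roughly 36 mm higher than the reported TCP, which projects to (366,130). I'll reopen and go lower; TCP z = 0.004 clears the bench whichever figure is right.

>>> {"op": "jog_arm", "data": {
  "series": [
    [[0, 0, 0, 0, 0, 0, 8.5], [0, 0, 0, 0, 0, 0, 8.5], [0, 0, 0, 0, 0, 0, 8.5], [0, 0, 0, 0, 0, 0, 8.5], [0, 0, 3, 0, 0, 0, 8.5]]
  ]
}}

```text
clock: 5.92
ee_pos: [0.4321, -0.3462, 0.0894]
ee_rot: [3.048, -0.751, 0.006]
wrist_force: [0.2, -0.3, -0.1]
opening: 0.995
grip_force: 0.0
```

>>> {"op": "jog_arm", "data": {
  "series": [
    [[0, 0, 3, 0, 0, 0, 8.5], [0, 0, 2, 0, 0, 0, 8.5], [0, 0, 2, 0, 0, 0, 8.5], [0, 0, 1.2, 0, 0, 0, 8.5], [0, 0, 0, 0, 0, 0, 8.5]]
  ]
}}

```text
clock: 6.55
ee_pos: [0.431, -0.3452, 0.0056]
ee_rot: [-3.05, 0.752, 0.002]
wrist_force: [-0.8, -0.1, -0.6]
opening: 0.999
grip_force: 0.0
```

>>> {"op": "jog_arm", "data": {
  "series": [
    [[0, 0, 0, 0, 0, 0, 1.0], [0, 0, 0, 0, 0, 0, 1.0], [0, 0, 0, 0, 0, 0, 1.0], [0, 0, 0, 0, 0, 0, 1.0], [0, 0, 0, 0, 0, 0, 1.0]]
  ],
  "force": 50
}}

```text
clock: 7.18
ee_pos: [0.4314, -0.3455, 0.0065]
ee_rot: [3.05, -0.752, 0.001]
wrist_force: [-0.5, 0.7, 6.1]
opening: 0.27
grip_force: 49.8
```

```bash
python3 - <<'E'
from h import *
np.set_printoptions(precision=4,suppress=True)
Q=R.from_euler('z',-4.3,degrees=True).as_matrix()[:2,:2];L=np.array([.5895,.0175])
for y in(95,-190):
    w=L+Q@[-.057,y/1000]; print(w,plan([*w,.1745],85.7))
    e=robot.sense(); M=R.from_rotvec(e['ee_rot']).as_matrix()
E
```

```text
[0.5398 0.1165] (array([-11.86, -45.94, -16.81]), np.float64(-23.4))
[ 0.5184 -0.1677] (array([ -0.54, -19.78, -16.8 ]), np.float64(-23.4))
```

>>> {"op": "jog_arm", "data": {
  "series": [
    [[0, 0, -2, 0, 0, 0, 1.0], [0, 0, -5, 0, 0, 0, 1.0], [0, 0, -5, 0, 0, 0, 1.0], [0, 0, -5, 0, 0, -10, 1.0], [0, 0, 0, 0, 0, -10, 1.0]]
  ]
}}

```text
clock: 7.8
ee_pos: [0.4322, -0.3463, 0.1798]
ee_rot: [3.131, -0.201, 0.007]
wrist_force: [0.1, 1.0, -2.6]
opening: 0.272
grip_force: 49.4
```

```bash
python3 - <<'E'
from h import *
np.set_printoptions(precision=4,suppress=True)
q=robot.sense();print(q['ee_pos'],q['wrist_force'],q['opening'])
print(plan([0.5398,0.1165,.175],85.7))
E
```

```text
[ 0.4322 -0.3463  0.1798] [ 0.081   0.9619 -2.6186] 0.2719994134347828
(array([  4.75, -47.28,   0.31]), np.float64(-3.1))
```

>>> {"op": "jog_arm", "data": {
  "series": [
    [[0, 0, 0, 0, 0, -3.1, 1.0], [0.73, -4.7, 0, 0, 0, 0, 1.0], [0.73, -4.7, 0, 0, 0, 0, 1.0], [0.73, -4.7, 0, 0, 0, 0, 1.0], [0.73, -4.7, 0, 0, 0, 0, 1.0]]
  ]
}}

```text
clock: 8.43
ee_pos: [0.4753, -0.1588, 0.1759]
ee_rot: [-3.139, 0.126, 0.001]
wrist_force: [1.1, -0.6, -0.3]
opening: 0.273
grip_force: 49.6
```

>>> {"op": "jog_arm", "data": {
  "series": [
    [[0.73, -4.7, 0, 0, 0, 0, 1.0], [0.73, -4.7, 0, 0, 0, 0, 1.0], [0.73, -4.7, 0, 0, 0, 0, 1.0], [0.73, -4.7, 0, 0, 0, 0, 1.0], [0.73, -4.7, 0, 0, 0, 0, 1.0]]
  ]
}}

```text
clock: 9.05
ee_pos: [0.5305, 0.0726, 0.1759]
ee_rot: [3.139, -0.126, -0.0]
wrist_force: [0.5, -0.3, -2.5]
opening: 0.277
grip_force: 49.6
```

>>> {"op": "jog_arm", "data": {
  "series": [
    [[0.73, -4.6, 0, 0, 0, 0, 1.0], [0, 0, 2, 0, 0, 0, 1.0], [0, 0, 0, 0, 0, 0, 1.0]]
  ]
}}

```text
clock: 9.43
ee_pos: [0.5405, 0.1166, 0.1548]
ee_rot: [3.139, -0.124, -0.005]
wrist_force: [-0.3, -0.5, -0.1]
opening: 0.271
grip_force: 49.6
```

```bash
python3 - <<'E'
from h import *
np.set_printoptions(precision=4,suppress=True)
t=snap('top');s=snap('side');q=robot.sense();e=q['ee_pos'];print(e,q['wrist_force'],q['opening'],q['clock'],plan([0.5398,0.1165,.0935],85.7))
b=e-[0,0,.0065]
print('pred bottom',proj(t,b),proj(s,b))
for c in('top','side'):print([np.array(d['centre'])*[512,384] for d in robot.pinpoint(c,'scraper')[:1]],[(np.array(d['centre'])*[512,384],d['score']) for d in robot.pinpoint(c,'chip0')[:4]],[ (np.array(d['centre'])*[512,384]) for d in robot.pinpoint(c,'lid_handle')[:1]])
f=lambda q:cv2.resize(q,None,fx=3,fy=3,interpolation=cv2.INTER_CUBIC)
cv2.imwrite('pics/e.png',cv2.cvtColor(np.hstack([f(t['pixels'][140:270,170:300]),f(s['pixels'][130:260,190:320])]),cv2.COLOR_RGB2BGR))
E
```

```text
[0.5414 0.116  0.1563] [ 0.2287 -0.1303 -1.1139] 0.27681254883940376 9.525 (array([-0.17, -0.04,  6.28]), np.float64(-0.3))
pred bottom [190.169 219.313] [265.9032 212.8062]
[] [(array([241.3056, 225.6   ]), 0.64), (array([258.9184, 228.9024]), 0.6), (array([215.5008, 218.688 ]), 0.45)] [array([234.9056, 196.1088])]
[array([262.2976, 210.7008])] [(array([289.8944, 205.0944]), 0.61), (array([298.9056, 195.9936]), 0.52), (array([278.4768, 218.304 ]), 0.46)] [array([262.2976, 191.1936])]
```

View pics/e.png

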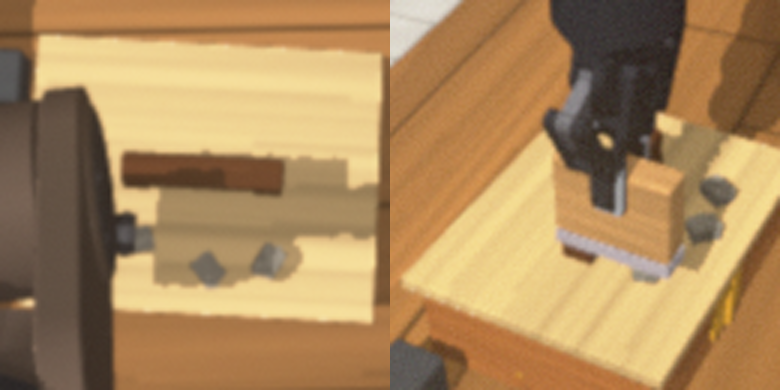

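The side view shows the scraper held level over the +y end of the strip, with its foot at crop (558,240)-(668,275) as predicted. All three chips are still ahead of it, so I'll lower and wipe towards -y.

>>> {"op": "jog_arm", "data": {
  "series": [
    [[-0.4, 0, 3, 0, 0, 0, 1.0], [0, 0, 2, 0, 0, 0, 1.0], [0, 0, 1.1, 0, 0, 0, 1.0], [0, 0, 0, 0, 0, 0, 1.0], [0, 0, 0, 0, 0, 0, 1.0]]
  ]
}}

```text
clock: 10.45
ee_pos: [0.538, 0.1166, 0.0958]
ee_rot: [-3.139, 0.126, -0.002]
wrist_force: [0.3, 0.5, -1.8]
opening: 0.273
grip_force: 49.6
```

>>> {"op": "jog_arm", "data": {
  "series": [
    [[0, 1.5, 0.15, 0, 0, 0, 1.0], [0, 2, 0, 0, 0, 0, 1.0], [0, 2, 0, 0, 0, 0, 1.0], [0, 2, 0, 0, 0, 0, 1.0], [0, 2, 0, 0, 0, 0, 1.0]]
  ]
}}

```text
clock: 11.08
ee_pos: [0.5297, 0.02, 0.0937]
ee_rot: [3.139, -0.127, 0.0]
wrist_force: [0.0, -0.3, -1.3]
opening: 0.268
grip_force: 49.7
```

>>> {"op": "jog_arm", "data": {
  "series": [
    [[0, 2, 0, 0, 0, 0, 1.0], [0, 2, 0, 0, 0, 0, 1.0], [0, 2, 0, 0, 0, 0, 1.0], [0, 2, 0, 0, 0, 0, 1.0], [0, 0, 0, 0, 0, 0, 1.0]]
  ]
}}

```text
clock: 11.7
ee_pos: [0.5232, -0.0598, 0.0937]
ee_rot: [3.139, -0.13, 0.0]
wrist_force: [0.4, 1.0, -2.0]
opening: 0.271
grip_force: 49.6
```

```bash
python3 - <<'E'
from h import *
np.set_printoptions(precision=4,suppress=True)
t=snap('top');s=snap('side');q=robot.sense();e=q['ee_pos'];print(e,q['wrist_force'],q['opening'],q['clock'])
Q=R.from_euler('z',-4.3,degrees=True).as_matrix()[:2,:2];L=np.array([.5895,.0175])
print('scr',Q.T@(e[:2]-L)*1000)
for c,S in(('top',t),('side',s)):
    for d in robot.pinpoint(c,'chip0')[:4]:
        p=np.array(d['centre'])*[512,384];print(c,d['score'],p,Q.T@(ray(S,p,.085)[:2]-L)*1000)
    for d in robot.pinpoint(c,'lid_handle')[:1]: print('h',np.array(d['centre'])*[512,384])
E
```

```text
[ 0.5233 -0.0584  0.0936] [ 0.6897  0.4605 -1.3316] 0.26843652263186485 11.8
scr [-60.3508 -80.6146]
h [236.3904 197.9136]
h [263.8848 192.3072]
```

>>> {"op": "jog_arm", "data": {
  "series": [
    [[0, 2, 0, 0, 0, 0, 1.0], [0, 2, 0, 0, 0, 0, 1.0], [0, 2, 0, 0, 0, 0, 1.0], [0, 2, 0, 0, 0, 0, 1.0], [0, 2, 0, 0, 0, 0, 1.0]]
  ]
}}

```text
clock: 12.62
ee_pos: [0.5154, -0.1589, 0.0936]
ee_rot: [3.139, -0.126, 0.0]
wrist_force: [0.7, 0.5, -3.0]
opening: 0.274
grip_force: 49.7
```

>>> {"op": "jog_arm", "data": {
  "series": [
    [[0, 2, 0, 0, 0, 0, 1.0], [0, 1.5, 0, 0, 0, 0, 1.0], [0, 0, -4, 0, 0, 0, 1.0], [0, 0, -4, 0, 0, 0, 1.0], [0, 3, 0, 0, 0, 0, 1.0]]
  ]
}}

```text
clock: 13.25
ee_pos: [0.5115, -0.2225, 0.1767]
ee_rot: [3.137, -0.122, 0.007]
wrist_force: [-0.3, 0.0, -2.9]
opening: 0.274
grip_force: 49.9
```

```bash
python3 - <<'E'
from h import *
np.set_printoptions(precision=4,suppress=True)
t=snap('top');s=snap('side');q=robot.sense();e=q['ee_pos'];print(e,q['wrist_force'],q['opening'],q['clock'])
for c,S in(('top',t),('side',s)):
    for d in robot.pinpoint(c,'chip0')[:4]:
        p=np.array(d['centre'])*[512,384];print(c,d['score'],p,ray(S,p,.0))
f=lambda q:cv2.resize(q,None,fx=2,fy=2,interpolation=cv2.INTER_CUBIC)
cv2.imwrite('pics/g.png',cv2.cvtColor(np.hstack([f(t['pixels'][130:330,170:370]),f(s['pixels'][90:290,190:390])]),cv2.COLOR_RGB2BGR))
E
```

```text
[ 0.5104 -0.2245  0.1742] [-0.1698 -0.1218 -2.8613] 0.270748670756617 13.35
top 0.63 [305.3056 228.4032] [ 0.5184 -0.1519  0.    ]
top 0.51 [307.2    236.1984] [ 0.4987 -0.1558  0.    ]
top 0.41 [314.4192 228.096 ] [ 0.5186 -0.175   0.    ]
side 0.47 [321.5872 191.1936] [ 0.4995 -0.1741  0.    ]
```

View pics/g.png

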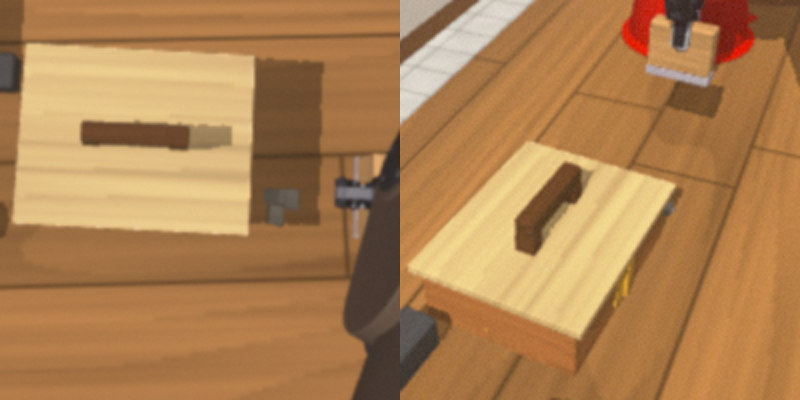

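The lid is clean: all three chips lie on the bench right of the box, around top-view pixels (305,228), (307,236) and (314,228). The scraper is still held, so I'll set it down well clear of them.

>>> {"op": "jog_arm", "data": {
  "series": [
    [[-1.5, 4, 0, 0, 0, 0, 1.0], [-1.5, 4, 0, 0, 0, 0, 1.0], [-1, 3.5, 3, 0, 0, 0, 1.0], [0, 0, 5, 0, 0, 0, 1.0], [0, 0, 4, 0, 0, 0, 1.0]]
  ]
}}

```text
clock: 14.08
ee_pos: [0.4606, -0.3333, 0.0516]
ee_rot: [-3.138, 0.127, 0.002]
wrist_force: [0.8, -0.4, -1.9]
opening: 0.276
grip_force: 49.8
```

>>> {"op": "jog_arm", "data": {
  "series": [
    [[0, 0, 2, 0, 0, 0, 1.0], [0, 0, 1, 0, 0, 0, 1.0], [0, 0, 0.7, 0, 0, 0, 1.0], [0, 0, 0, 0, 0, 0, 1.0], [0, 0, 0, 0, 0, 0, 1.0]]
  ]
}}

```text
clock: 14.7
ee_pos: [0.4616, -0.3339, 0.0173]
ee_rot: [3.138, -0.126, 0.001]
wrist_force: [-0.1, -0.5, -1.8]
opening: 0.271
grip_force: 49.8
```

>>> {"op": "jog_arm", "data": {
  "series": [
    [[0, 0, 0.6, 0, 0, 0, 1.0], [0, 0, 0.3, 0, 0, 0, 1.0], [0, 0, 0.1, 0, 0, 0, 1.0], [0, 0, 0, 0, 0, 0, 1.0], [0, 0, 0, 0, 0, 0, 1.0]]
  ]
}}

```text
clock: 15.32
ee_pos: [0.4612, -0.3337, 0.0066]
ee_rot: [3.139, -0.126, -0.0]
wrist_force: [0.3, -0.9, -0.4]
opening: 0.27
grip_force: 49.9
```

>>> {"op": "jog_arm", "data": {
  "series": [
    [[0, 0, 0.05, 0, 0, 0, 1.0], [0, 0, 0, 0, 0, 0, 3.0], [0, 0, 0, 0, 0, 0, 5.0], [0, 0, 0, 0, 0, 0, 8.5], [0, 0, 0, 0, 0, 0, 8.5]]
  ]
}}

```text
clock: 15.95
ee_pos: [0.4612, -0.3337, 0.0061]
ee_rot: [3.139, -0.126, -0.0]
wrist_force: [0.1, 0.6, -0.3]
opening: 0.965
grip_force: 0.0
```

>>> {"op": "jog_arm", "data": {
  "series": [
    [[0, 0, 0, 0, 0, 0, 8.5], [0, 0, -3, 0, 0, 0, 8.5], [0, 0, -5, 0, 0, 0, 8.5], [0, 0, -6, 0, 0, 0, 8.5], [0, 0, -6, 0, 0, 0, 8.5]]
  ]
}}

```text
clock: 16.58
ee_pos: [0.461, -0.3335, 0.208]
ee_rot: [-3.139, 0.126, 0.0]
wrist_force: [0.2, -0.6, -0.3]
opening: 0.997
grip_force: 0.0
```

```bash
python3 - <<'E'
from h import *
np.set_printoptions(precision=4,suppress=True)
t=snap('top');s=snap('side');q=robot.sense();e=q['ee_pos'];print(e,q['joint_pos'],q['opening'],q['clock'])
for c,S in(('top',t),('side',s)):
  for n,z in(('scraper',0),('lid',.075),('lid_handle',.119)):
    for d in robot.pinpoint(c,n)[:1]:
        p=np.array(d['centre'])*[512,384];print(c,n,d['score'],p,ray(S,p,z))
  print(robot.recognise(c,'scraper')[:1])
# handle by dark-brown colour, top face z=.131
hsv=cv2.cvtColor(t['pixels'],cv2.COLOR_RGB2HSV); m=(hsv[...,2]<125).astype('u1'); k=np.zeros_like(m);k[180:215,200:275]=m[180:215,200:275]
cs=max(cv2.findContours(k,0,2)[0],key=cv2.contourArea); print(cv2.boundingRect(cs))
r=cv2.minAreaRect(np.array([ray(t,p[0],.131)[:2]*1000 for p in cs]).astype('f4'));print(r)
for a in(-4.3,175.7):print(plan([.589,.0185,.25],a))
E
```

```text
[ 0.463  -0.3352  0.2124] [-0.7421  0.3902  1.6741 -0.0001  1.067   0.9086] 0.9981943813389973 16.675
top scraper 0.71 [377.3952 247.1808] [ 0.4669 -0.3318  0.    ]
top lid 0.87 [233.5744 199.1808] [0.5895 0.0255 0.075 ]
top lid_handle 0.56 [239.5136 195.9936] [0.592  0.0108 0.119 ]
[{'box': [0.7514, 0.6487, 0.0398, 0.1], 'score': 0.86}]
side scraper 0.89 [344.9856 162.8928] [ 0.4726 -0.3343  0.    ]
side lid 0.78 [264.6016 206.0928] [0.5858 0.0216 0.075 ]
side lid_handle 0.81 [261.2224 190.6176] [0.5936 0.0219 0.119 ]
[{'box': [0.689, 0.3979, 0.065, 0.074], 'score': 0.58}]
(211, 191, 54, 14)
((588.2820434570312, 15.163822174072266), (117.11610412597656, 26.070558547973633), 85.76834106445312)
(array([  9.93, -36.12,  -4.49]), np.float64(89.7))
(array([  9.93, -36.12,  -4.49]), np.float64(89.7))
```

Scraper stands at about (0.467,-0.333). Handle is at (0.588,0.0165), yaw -4.2°. Moving over it.

>>> {"op": "jog_arm", "data": {
  "series": [
    [[1.25, -4.5, 0, 0, 0, 0, 8.5], [1.25, -4.5, 0, 0, 0, 0, 8.5], [1.25, -4.5, 0, 0, 0, 0, 8.5], [1.25, -4.5, 0, 0, 0, 0, 8.5], [1.25, -4.5, 0, 0, 0, 0, 8.5]]
  ]
}}

```text
clock: 17.7
ee_pos: [0.5418, -0.113, 0.2054]
ee_rot: [-3.139, 0.126, 0.002]
wrist_force: [0.4, 0.2, -0.3]
opening: 0.996
grip_force: 0.0
```

>>> {"op": "jog_arm", "data": {
  "series": [
    [[1.25, -4.5, 0, 0, 0, 0, 8.5], [1.25, -4.5, 0, 0, 0, 0, 8.5], [1.2, -4.4, 0, 0, 0, 0, 8.5], [0, 0, 0, 0, 0, -10.5, 8.5], [0, 0, 0, 0, 0, -10.5, 8.5]]
  ]
}}

```text
clock: 18.32
ee_pos: [0.589, 0.017, 0.2051]
ee_rot: [-3.108, -0.46, 0.002]
wrist_force: [-0.4, -0.4, 0.1]
opening: 0.996
grip_force: 0.0
```

>>> {"op": "jog_arm", "data": {
  "series": [
    [[0, 0, 0, 0, 0, -10.5, 8.5], [0, 0, 0, 0, 0, -10.5, 8.5], [0, 0, 0, 0, 0, -10.5, 8.5], [0, 0, 0, 0, 0, -10.5, 8.5], [0, 0, 0, 0, 0, -10.5, 8.5]]
  ]
}}

```text
clock: 18.95
ee_pos: [0.589, 0.0162, 0.2053]
ee_rot: [-2.584, -1.785, 0.002]
wrist_force: [0.2, -0.6, -0.5]
opening: 0.998
grip_force: 0.0
```

>>> {"op": "jog_arm", "data": {
  "series": [
    [[0, 0, 3, 0, 0, -10.5, 8.5], [0, 0, 2, 0, 0, -6.3, 8.5], [0, 0, 0, 0, 0, 0, 8.5]]
  ]
}}

```text
clock: 19.32
ee_pos: [0.5884, 0.0162, 0.1543]
ee_rot: [-2.302, -2.134, 0.004]
wrist_force: [0.2, -0.5, 0.2]
opening: 0.992
grip_force: 0.0
```

```bash
python3 - <<'E'
from h import *
np.set_printoptions(precision=4,suppress=True)
s=snap('side');q=robot.sense();e=q['ee_pos'];print(e,q['joint_pos'],q['opening'],q['clock'],plan([.5882,.0165,.067],-4.3))
f=lambda q:cv2.resize(q,None,fx=3,fy=3,interpolation=cv2.INTER_CUBIC)
t=snap('top');cv2.imwrite('pics/i.png',cv2.cvtColor(np.hstack([f(t['pixels'][130:260,170:300]),f(s['pixels'][130:260,190:320])]),cv2.COLOR_RGB2BGR))
E
```

```text
[0.589  0.0162 0.1555] [-0.0846  0.4798  1.6901 -0.0001  0.9734 -0.0072] 0.9985242226658029 19.375 (array([ 0.03, -0.07,  8.85]), np.float64(-0.1))
```

View pics/i.png

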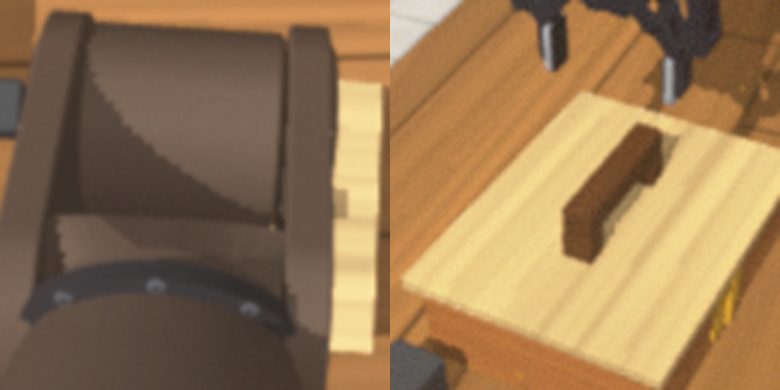

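The side view shows the fingertips at crop (550,65) and (672,100), straddling the handle, and the lid is clean. Descending to grip.

>>> {"op": "jog_arm", "data": {
  "series": [
    [[0, 0, 4, 0, 0, 0, 8.5], [0, 0, 2.5, 0, 0, 0, 8.5], [0, 0, 1.5, 0, 0, 0, 8.5], [0, 0, 0.8, 0, 0, 0, 8.5], [0, 0, 0, 0, 0, 0, 8.5]]
  ]
}}

```text
clock: 20.05
ee_pos: [0.5894, 0.0162, 0.0684]
ee_rot: [2.303, 2.136, 0.0]
wrist_force: [-0.0, 0.8, -0.0]
opening: 0.993
grip_force: 0.0
```

>>> {"op": "jog_arm", "data": {
  "series": [
    [[0, 0, 0, 0, 0, 0, 1.0], [0, 0, 0, 0, 0, 0, 1.0], [0, 0, 0, 0, 0, 0, 1.0], [0, 0, 0, 0, 0, 0, 1.0], [0, 0, 0, 0, 0, 0, 1.0]]
  ],
  "force": 100
}}

```text
clock: 20.68
ee_pos: [0.5894, 0.0162, 0.0687]
ee_rot: [2.302, 2.136, 0.001]
wrist_force: [-1.2, 0.0, 6.4]
opening: 0.26
grip_force: 99.4
```

>>> {"op": "jog_arm", "data": {
  "series": [
    [[0, 0, -0.7, 0, 0, 0, 1.0], [0, 0, -1.3, 0, 0, 0, 1.0], [0, 0, -2, 0, 0, 0, 1.0], [0, 0, -2, 0, 0, 0, 1.0], [0, 0, -2, 0, 0, 0, 1.0]]
  ]
}}

```text
clock: 21.3
ee_pos: [0.589, 0.0162, 0.1494]
ee_rot: [2.303, 2.137, 0.0]
wrist_force: [-0.6, -0.1, -4.3]
opening: 0.26
grip_force: 98.3
```

>>> {"op": "jog_arm", "data": {
  "series": [
    [[0, 0, -1.4, 0, 0, 0, 1.0], [0, 0, -0.6, 0, 0, 0, 1.0], [0, 0, 0, 0, 0, 0, 1.0], [0, 0, 0, 0, 0, 0, 1.0], [0, 0, 0, 0, 0, 0, 1.0]]
  ]
}}

```text
clock: 21.92
ee_pos: [0.5889, 0.0162, 0.1675]
ee_rot: [-2.302, -2.136, 0.001]
wrist_force: [1.4, -0.2, -4.9]
opening: 0.259
grip_force: 98.4
```

```bash
python3 - <<'E'
from h import *
np.set_printoptions(precision=4,suppress=True)
t=snap('top');s=snap('side');q=robot.sense();print(q['ee_pos'],q['ee_rot'],q['wrist_force'],q['torque'],q['opening'],q['grip_force'],q['clock'])
for n in('lid','lid_handle','scraper','jar','hammer','chip0'):
  for c,S in(('top',t),('side',s)):
    print(c,n,[(np.round(d['score'],2),np.array(d['centre'])*[512,384]) for d in robot.pinpoint(c,n)[:3]])
print('expected lid',proj(s,[.589,.0165,.175]),proj(s,[.589,.0165,.075]))
# lid panel corners in side view vs level lid
Q=R.from_euler('z',-4.3,degrees=True).as_matrix()
hsv=cv2.cvtColor(s['pixels'],cv2.COLOR_RGB2HSV);m=((hsv[...,2]>170)&(hsv[...,1]>60)&(hsv[...,0]>14)).astype('u1');m[:,:150]=0
cs=max(cv2.findContours(m,0,2)[0],key=cv2.contourArea);print(cv2.approxPolyDP(cv2.convexHull(cs),4,True)[:,0].tolist())
print([proj(s,np.array([.589,.0165,.185])+Q@[a*.105,b*.135,0]).round().tolist() for a,b in((1,1),(1,-1),(-1,-1),(-1,1))])
E
```

```text
[0.589  0.0162 0.1677] [-2.3026 -2.1366  0.0008] [ 0.2766 -0.0341 -3.185 ] [-0.0244  0.0004  0.027 ] 0.2597498639944161 98.35941910743713 22.025
top lid []
side lid [(np.float64(0.91), array([264.192 , 168.4992]))]
top lid_handle []
side lid_handle [(np.float64(0.6), array([259.8912, 154.7904]))]
top scraper [(np.float64(0.95), array([374.784 , 246.6048]))]
side scraper [(np.float64(0.91), array([347.2896, 163.0848]))]
top jar [(np.float64(0.61), array([114.0224, 246.4896]))]
side jar [(np.float64(0.93), array([245.8112, 358.3104]))]
top hammer [(np.float64(0.72), array([161.9968, 123.8016]))]
side hammer [(np.float64(0.66), array([142.7968, 253.2864]))]
top chip0 [(np.float64(0.52), array([309.2992, 237.312 ])), (np.float64(0.47), array([316.3136, 226.9824])), (np.float64(0.46), array([306.9952, 227.4048]))]
side chip0 [(np.float64(0.38), array([321.8944, 190.5024]))]
expected lid [263.7948 169.5198] [264.2132 204.3925]
[[410, 174], [415, 188], [382, 382], [286, 383], [366, 166]]
[[185.0, 187.0], [252.0, 127.0], [332.0, 147.0], [281.0, 220.0]]
```

```bash
python3 - <<'E'
from h import *
s=snap('side');hsv=cv2.cvtColor(s['pixels'],cv2.COLOR_RGB2HSV);m=((hsv[...,2]>175)&(hsv[...,1]>60)&(hsv[...,0]>16)).astype('u1');m[:,:170]=0;m[:,340:]=0;m[:115]=0;m[235:]=0
m=cv2.morphologyEx(m,cv2.MORPH_OPEN,np.ones((3,3)))
cs=max(cv2.findContours(m,0,2)[0],key=cv2.contourArea);print(cv2.contourArea(cs),cv2.approxPolyDP(cv2.convexHull(cs),4,True)[:,0].tolist())
E
```

```text
6304.0 [[187, 185], [241, 137], [331, 147], [283, 234], [262, 234]]
```

The visible corners (187,185) and (331,147) match a level lid 10 cm up, so I'm handing in.

```bash
python3 -c "
from rig import robot
print(robot.close_job())"
```

```text
the job is handed in; nothing more can be done
None
```

Job handed in: all three mortar bits are wiped off the lid onto the bench, the scraper is standing there again, and the lid is held level about 10 cm above the box; the jar and hammer were not touched.

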